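# Turn the phone's status flag from red to green

### The job

The phone's repair is finished: with the fingertips, push the hinged status flag on the bay where the opened phone lies right over its hinge, from red to green, until it lies fully down on the other side with its green face up. Push it gently, without pinching it. Leave the flag of the bay with the computer mouse at red, and do not disturb the phone, the mouse, the screw dish or the black spudger; finish clear of everything.

Things in the scene. Friction and masses are not known exactly. Their poses are not given: they have to be found in the camera images.
- phone_bay: bay with the phone: grey plate 150 (x) x 170 (y) x 6 mm on 20 mm feet (top 26 mm up), fixed; origin at desk height below its centre. On its +y side (away from the robot) two aluminium cheeks (85 mm over both in y, 109 mm high, 20 mm wide in x, crosspieces 62 mm long near the top) carry the flag between them; the phone lies on the -y side. Its +x points roughly to the robot's right (world -y)
- phone_bay_pivot (a point): centre of the hinge axis of the flag on the phone's bay, 42 mm in y and 100 mm in z from the bay's origin; axes as the bay's, the hinge runs along y. Two stop bars run parallel to it 25 mm to either side, just under the level flag (tops 96 mm above the desk)
- phone_flag_edge (a point): middle of the free edge of the flag on the phone's bay, 80 mm from the hinge axis. Flag: plate 75 long x 56 wide x 6 mm thick, one face red, one green, black rim; its outer 50 mm stick out free beyond the stop bar, 71 mm above the bay's plate. Turns with the flag; its -x points from hinge to edge, its z out of the red face
- phone_flag (a joint): hinge of the flag on the phone's bay, rad: 0 = flag level on the bay's -x side (robot's left), red face up; 1.57 = upright; 3.14 = turned over, level on the bay's +x side (robot's right), green face up; rubber stops at 0 and 3.14. The hinge is stiff: the flag stays where it is left (about 0.6 N at the free edge moves it) and never falls over by itself
- mouse_bay: bay with the mouse: grey plate 150 (x) x 170 (y) x 6 mm on 20 mm feet (top 26 mm up), fixed; origin at desk height below its centre. On its +y side (away from the robot) two aluminium cheeks (85 mm over both in y, 109 mm high, 20 mm wide in x, crosspieces 62 mm long near the top) carry the flag between them; the mouse lies on the -y side. Its +x points roughly to the robot's right (world -y)
- mouse_bay_pivot (a point): centre of the hinge axis of the flag on the mouse's bay, 42 mm in y and 100 mm in z from the bay's origin; axes as the bay's, the hinge runs along y. Two stop bars run parallel to it 25 mm to either side, just under the level flag (tops 96 mm above the desk)
- mouse_flag_edge (a point): middle of the free edge of the flag on the mouse's bay, 80 mm from the hinge axis. Flag: plate 75 long x 56 wide x 6 mm thick, one face red, one green, black rim; its outer 50 mm stick out free beyond the stop bar, 71 mm above the bay's plate. Turns with the flag; its -x points from hinge to edge, its z out of the red face
- mouse_flag (a joint): hinge of the flag on the mouse's bay, rad: 0 = flag level on the bay's -x side (robot's left), red face up; 1.57 = upright; 3.14 = turned over, level on the bay's +x side (robot's right), green face up; rubber stops at 0 and 3.14. The hinge is stiff: the flag stays where it is left (about 0.6 N at the free edge moves it) and never falls over by itself
- phone: opened phone mid-frame, 142 (x) x 70 (y) x 8 mm, grey and black, loose, lying on its bay's plate; origin at the centre of its underside
- mouse: black computer mouse, 108 (x) x 55 (y) x 38 mm, loose, lying on its bay's plate; origin at the centre of its underside
- dish: round grey metal screw dish, 82 mm across, 16 mm high, loose on the desk; origin at the centre of its underside
- spudger: black plastic spudger (flat pry stick), 150 x 11 x 6 mm along its x, loose on the desk; origin at the centre of its underside

How it is judged (in metres and radians):
At the end, for the whole second after the job is handed in: the phone's flag lies green face up on the other side (bay's +x), within 0.12 rad (7 degrees) of its stop; the mouse's flag is within 0.3 rad of level, red face up; phone and mouse within 10 mm, dish and spudger within 15 mm of where they started (value of joint phone_flag above 3.02 rad and value of joint mouse_flag below 0.3 rad and distance of each of phone, mouse from where it was at the start of the episode below 0.01 m and distance of each of dish, spudger from where it was at the start of the episode below 0.015 m); the robot touches nothing.
It fails at once if the flag is pinched or pushed hard (more than 30 N between fingers and flag) (contact force between the fingers and phone_flag above 30 N).
It fails at once if the mouse's flag is turned (its edge moves more than 12 mm) (distance of mouse_flag_edge from where it was at the start of the episode above 0.012 m).
It fails at once if the phone or the mouse is lifted or shoved more than 10 mm (distance of any of phone, mouse from where it was at the start of the episode above 0.01 m).
It fails at once if the dish or the spudger is lifted or shoved more than 15 mm (distance of any of dish, spudger from where it was at the start of the episode above 0.015 m).
It also fails if it takes over 40 s, if anything falls off the work surface, if the arm or the gripper's body presses on something with over 40 N, if the wrist force passes 120 N, or if a joint passes its speed limit or range.

### The arm

A 6-joint arm with a two-finger parallel gripper is mounted at the origin on a cart in front of the work surface, level with it; the furniture and walls round the work are solid. World frame = base frame: x ahead of the robot, y to its left, z up, the work surface at z = 0. Lengths are in mm, angles in rad, forces in N, time in s.
With the tool pointing down it reaches from about 400 to 925 mm from the base axis. Payload 12.5 kg.
Tool frame: the origin (TCP) lies midway between the tips of the shut fingers; the grasp point (between the pads) lies 19 mm behind it; z points along the fingers, y is the line along which they close (so a half turn about z gives the same grasp; the last joint's range is limited). The gripper opens to 95 mm and grips with 3 to 60 N. Pads are 20 mm wide; open, the fingers measure 119 mm over their backs; the gripper's body (75 mm by 180 mm) begins 59 mm behind the grasp point.
Start: joints at [-1.337, 0.491, 1.559, -0, 1.092, -0.106], TCP at [208.335, -589.274, 214.661] pointing down, gripper open.
Joint ranges: [-3.1, 3.1], [-0.84, 2.19], [0.05, 2.79], [-1.13, 4.28], [0.06, 2.93], [-2.69, 2.69]. Speed limits (rad/s): [2.22, 2.22, 2.79, 3.14, 3.14, 3.14].

### API

Orientations are given as [roll, pitch, yaw] about the fixed x, y, z axes, in that order (R = Rz(yaw) Ry(pitch) Rx(roll)).
In Python, from cell import state, viewer, env, models gives the robot as it stands. The module is installed in compiled form; this text tells all that it offers.
- The arm moves only by the tool arm_command, never from a script. Its argument "rows" is a list of rows, each a list of 2 entries, a list of its own where there are three numbers: the shift along the tool's x, y, z normalised to -1 to 1, where 1 is 0.25 m, then the turn about the tool's z normalised to -1 to 1, where 1 is pi rad. A call has exactly 5 rows; each row shifts and turns the commanded pose from where the row before left it, along the tool's axes as they then stand; what a row does not reach is not made up. A row lasts 1/10 s, in which the tool goes at most 50 mm and 8.59 degrees, less where a joint would pass 70% of its speed; a pose out of reach is approached as far as the arm can. A call with a number of a shift or a turn outside -1 to 1 is refused whole. A call with a gripper value outside its range is refused whole. "claw" is the opening, from 0 (shut) to 1 (fully open), set as the call begins (left out, the last holds). The fingers move at their own pace and stop on an object; the grip force is fixed at half the most. Time passes only in rows, so rows that do not move let the fingers close, or fill a call up. It gives the time, the measured TCP pose, the force, the opening and the grip force at its end, in the units of the state.
- state(): the state, without advancing time (a new reading comes with each control period).
- viewer.read_camera(name): name is "side" or "top" or "wrist"; returns (picture, depth): 384x512x3 uint8, red, green, blue; 384x512 float32, mm along the optical axis (not along the pixel's ray), 0 where there is no reading.
- viewer.get_calibration(name): a dict with "camera_matrix" (3x3 intrinsics, pixels), "dist_coeffs" ([k1, k2, p1, p2, k3] as OpenCV has them; the pictures are not rectified), "world_to_cam" (4x4, takes a point from world to camera coordinates). Camera axes: x right, y up, looking along -z (the intrinsics and any distortion apply to the point x, -y, -z); pixel columns grow to the right and rows downward; lengths in mm; the calibration is good to about 2 mm. A picture is of the moment at which its call begins: read the wrist's pose just before it. get_calibration takes no time and is no camera call; for the wrist camera it gives the pose at the moment of the call.
- env.job_done(): hands the job in; it is judged then, once.
Trained networks look in the newest picture that a camera, given by its name, has taken for a name from the list of things; names that differ only in an ending like _2 or _b are one class to them, and where a whole thing is asked for, a point or a joint stands for the part that bears it (a point fixed in the world has none). Each returns a list of dicts, best first, with "confidence" (0 to 1); they miss things now and then, are a little off and sometimes report something else, mostly with a low value. They report only what shows in the picture. A call takes as long as a camera call.
- models.search_frame(camera, label): "position" ([x, y, z] in mm, in world coordinates, good to about 4 mm: the middle of the surface that is visible of it).
- models.mark_of(camera, label): "position" ([x, y, z] in mm, in world coordinates, good to about 4 mm: a listed point, or the origin of a listed thing).
The state is a dict: "t": time; "joints": joint angles; "qvel": joint speeds; "tau": joint torques, N m; "eef_pos": TCP position; "tcp_rot": TCP orientation; "ft_force": force on the tool from outside, world axes, zero at the start; "moment": the same for the moment, N m; "opening": opening from 0.0 (shut) to 1.0 (fully open); "grip_force": force on a finger pad.
Only numpy, scipy, OpenCV 4.12 (cv2) and the standard library are available. Lean on these libraries where they do the work, as an engineer would, in place of code of your own. Each camera call takes 0.05 s, during which the arm holds its last target. There are 200 camera calls.

## Working session

There is one attempt and no reset: what is moved stays moved. The work goes in short steps, Python scripts to look and compute and a tool call to move; the robot and the scene stay as the last step left them, time stands still between calls to the robot, and variables do not carry over. Pictures are saved under pics/ and viewed, at most 10 in all, crops included, and the job is handed in when it is done.

Besides the shell and the picture viewer there is one more tool, called after "Emit:" in YAML: its name, and indented under it one key for each argument. arm_command: Moves the arm, as the interface text tells. Scaled input: -1 to 1 covers 0.25 m each way for a shift and pi rad each way for a turn. Its arguments: {"type":"object","properties":{"rows":{"type":"array","items":{"type":"array"}},"claw":{"type":"number"}},"required":["rows"]}

```bash
mkdir -p pics; python3 - <<'E'
from cell import state, viewer, models
import cv2
s=state();print(s['eef_pos'],s['tcp_rot'],s['opening'],s['t'])
ims=[]
for c in ['side','top']:
    p,d=viewer.read_camera(c); ims.append(p[:,:,::-1])
    for l in ['phone_bay','phone_bay_pivot','phone_flag_edge','mouse_bay','mouse_bay_pivot','mouse_flag_edge','phone','mouse','dish','spudger']:
        r=models.mark_of(c,l)
        print(c,l,[([round(x) for x in q['position']],round(q['confidence'],2)) for q in r[:2]])
    cv2.imwrite(f'pics/{c}1.png',ims[-1])
E
```

```text
[ 208.28353939 -589.01366654  214.07706061] [-3.14051633e+00 -1.35617841e-04  3.39785828e-01] 1.0023749066446215 0.0
side phone_bay [([480, 286, -2], 0.8)]
side phone_bay_pivot [([523, 288, 104], 0.61)]
side phone_flag_edge [([513, 367, 100], 0.68)]
side mouse_bay [([426, -10, -1], 0.77)]
side mouse_bay_pivot [([480, 282, -2], 0.74), ([471, -12, 102], 0.67)]
side mouse_flag_edge [([476, 66, 101], 0.82)]
side phone [([442, 279, 25], 0.65)]
side mouse [([377, -1, 27], 0.57), ([473, 70, 102], 0.44)]
side dish [([664, 207, -2], 0.94), ([442, 277, 24], 0.66)]
side spudger [([673, 433, -6], 0.79)]
top phone_bay [([480, 282, -2], 0.84)]
top phone_bay_pivot [([522, 291, 99], 0.63)]
top phone_flag_edge [([509, 370, 102], 0.93)]
top mouse_bay [([424, -10, -2], 0.61)]
top mouse_bay_pivot [([470, -12, 102], 0.65), ([510, 367, 104], 0.48)]
top mouse_flag_edge [([519, 293, 98], 0.69), ([479, 65, 107], 0.67)]
top phone [([440, 275, 28], 0.61)]
top mouse [([377, 1, 24], 0.81)]
top dish [([662, 202, -4], 0.59), ([674, 426, -1], 0.25)]
top spudger [([674, 426, -4], 0.49)]
```

View pics/top1.png

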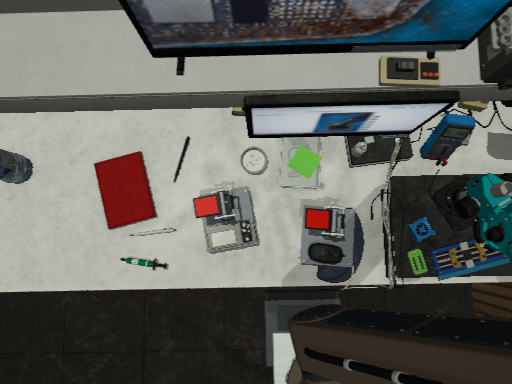

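View pics/side1.png

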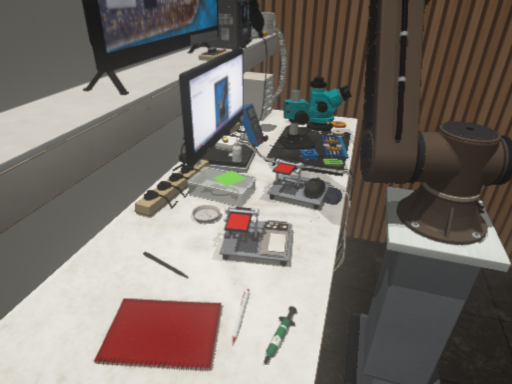

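The top view shows the phone bay at about (228,218) with its red flag at (206,206), and the mouse bay at (327,235). Both agree with the networks. A monitor (345,115), a thin arm (390,200) and a microscope (490,205) stand near the path, so I'll check their heights.

```bash
cat > h.py <<'E'
import numpy as np, cv2
from cell import viewer
def cloud(c):
    p,d=viewer.read_camera(c); k=viewer.get_calibration(c)
    v,u=np.nonzero(d>0); z=d[v,u]
    n=cv2.undistortPoints(np.stack([u,v],1).astype(float)[:,None],np.array(k['camera_matrix']),np.array(k['dist_coeffs']))[:,0]
    X=np.c_[n[:,0]*z,-n[:,1]*z,-z,np.ones(len(z))]
    return (X@np.linalg.inv(np.array(k['world_to_cam'])).T)[:,:3],p[v,u]
E
python3 - <<'E'
from h import *
P=np.r_[cloud('top')[0],cloud('side')[0]]
ys=np.arange(500,-750,-50)
print('y\\x',list(range(150,850,50)))
for y in ys:
    r=[]
    for x in range(150,850,50):
        m=(abs(P[:,0]-x)<25)&(abs(P[:,1]-y)<25)
        r.append(int(P[m,2].max()) if m.any() else -9)
    print(y,*['%4d'%a for a in r])
E
```

```text
y\x [150, 200, 250, 300, 350, 400, 450, 500, 550, 600, 650, 700, 750, 800]
500 -739 -740   -9    6   21    6   13   14   14    8    6  386  389  388
450 -739 -743   -9    6   21    6   13    6    8    9   12  387  389  388
400 -737 -741   -9    7    7    7    6    8    5    7    6  388  605  562
350 -737 -745   -9    7    7   40   39  108  109    6    6  387  606  425
300 -739 -739   -9    6    6   39   39  113  111    7    5  387  603  388
250 -738 -743   -9    6    6   38   39  100  101    7   20  387  601  388
200 -649 -739   -9    7    7   38   39   38   30   17   19  408  599  545
150    4  221  218    6    7    6    5    5    6   55   55  408  597  388
100  290  336  317    7   24    6    5    7   56   57   58  409  595  388
50  381  424  411    6   64   65  114  113   55   59   59  408  592  388
0  463  519  499   26   67   68  112  113   54   56   58  408  590  388
-50  548  564  593  590   62   61  100  100    6    8    7  408  587  404
-100  565  565  639  641   23   32   31   31    5    5  130  409  585  404
-150    0 -742  -90  604    5    5   13   20   31    6   46  408  583  423
-200 -652 -742    1  557   21   21   19   24   35   37   69  408  580  506
-250 -738 -741   -6   17   16   34   35   28    8    7   47  539  542  541
-300 -737 -743 -739   17   22   33   35  147   34    8   92  540  542  384
-350 -741 -739 -747   20   30  180  188  193  196   13  100  540  391   20
-400  557 -745 -744   18  232  226  257  232  232  187  463  539  383   31
-450  538 -745 -744  221  245  248  275  258  168  155    6  433  433   39
-500 -738 -741 -742    7  245  228  219  256   -9    7    5  400  454   57
-550 -739 -740 -747    7   17   18   11    7    5    7    7  398  433   44
-600 -739 -744 -744    3   18   18    2    4    2    3    3  373  418   28
-650 -737 -743 -748    1   12    0   -9   -2    0    0    0  358  404  199
-700 -736 -742 -749    0   13   12   -9   -9   -9    0    2  364  471  199
```

Emit:
arm_command:
  rows:
    - [[0,0,-0.16],-0.0436]
    - [[0,0,-0.16],-0.0436]
    - [[0,0,-0.16],-0.0436]
    - [[0,0,-0.16],-0.0436]
    - [[0,0,-0.16],-0.0436]
  claw: 0

```text
t: 1.7
eef_pos: [208.3, -588.9, 416.5]
tcp_rot: [3.141, 0.0, 1.03]
ft_force: [0.6, -0.5, 0.2]
opening: 0.637
grip_force: 0.0
```

Emit:
arm_command:
  rows:
    - [[0,0,0],-0.0436]
    - [[0,0,0],-0.0436]
    - [[0,0,0],-0.0436]
    - [[0,0,0],-0.0436]
    - [[0,0,0],-0.0436]

```text
t: 2.2
eef_pos: [208.3, -589.2, 414.7]
tcp_rot: [3.142, 0.0, 1.715]
ft_force: [-0.4, 0.4, -0.6]
opening: 0.215
grip_force: 0.0
```

Emit:
arm_command:
  rows:
    - [[0.1,0.12,0],0]
    - [[0.1,0.12,0],0]
    - [[0.1,0.12,0],0]
    - [[0.1,0.12,0],0]
    - [[0.1,0.12,0],0]

```text
t: 2.7
eef_pos: [340.4, -443.4, 414.8]
tcp_rot: [3.141, 0.0, 1.709]
ft_force: [0.2, -1.1, 0.7]
opening: -0.001
grip_force: 0.0
```

Emit:
arm_command:
  rows:
    - [[0.1,0.12,0],0]
    - [[0.1,0.12,0],0]
    - [[0.1,0.12,0],0]
    - [[0.1,0.12,0],0]
    - [[0.1,0.12,0],0]

```text
t: 3.2
eef_pos: [471.8, -298.8, 414.8]
tcp_rot: [3.141, 0.0, 1.71]
ft_force: [-0.0, -1.2, 0.5]
opening: 0.004
grip_force: 0.0
```

Emit:
arm_command:
  rows:
    - [[0.19,0.03,0],0]
    - [[0.19,0.03,0],0]
    - [[0.19,0.03,0],0]
    - [[0.19,0.03,0],0]
    - [[0.19,0.03,0],0]

```text
t: 3.7
eef_pos: [474.7, -57.9, 414.8]
tcp_rot: [3.141, 0.0, 1.709]
ft_force: [1.0, -0.8, -0.1]
opening: 0.004
grip_force: 0.0
```

Emit:
arm_command:
  rows:
    - [[0.19,0.03,0],0]
    - [[0.19,0.03,0],0]
    - [[0.19,0.03,0],0]
    - [[0.19,0.03,0],0]
    - [[0.19,0.03,0],0]

```text
t: 4.2
eef_pos: [479.0, 182.6, 414.9]
tcp_rot: [3.141, 0.0, 1.71]
ft_force: [0.5, -0.5, 0.1]
opening: 0.006
grip_force: 0.0
```

Emit:
arm_command:
  rows:
    - [[0.172,0.047,0],0]
    - [[0.172,0.047,0],0]
    - [[0.172,0.047,0],0]
    - [[0.172,0.047,0],0]
    - [[0.172,0.047,0],0]

```text
t: 4.7
eef_pos: [507.7, 403.6, 414.6]
tcp_rot: [3.141, 0.0, 1.71]
ft_force: [0.2, -0.4, 0.6]
opening: 0.005
grip_force: 0.0
```

Emit:
arm_command:
  rows:
    - [[0,0,0.16],0]
    - [[0,0,0.16],0]
    - [[0,0,0.16],0]
    - [[0,0,0.16],0]
    - [[0,0,0],0]

```text
t: 5.2
eef_pos: [506.3, 400.6, 249.7]
tcp_rot: [-3.134, 0.004, 1.71]
ft_force: [-0.0, 0.8, 0.8]
opening: 0.005
grip_force: 0.0
```

```bash
python3 - <<'E'
from h import *
from cell import models,state
print(state()['eef_pos'],state()['tcp_rot'])
P,C=cloud('wrist')
p,d=viewer.read_camera('wrist'); cv2.imwrite('pics/w1.png',p[:,:,::-1])
for l in ['phone_bay_pivot','phone_flag_edge']:
    print(l,[(np.round(q['position']),round(q['confidence'],2)) for q in models.mark_of('wrist',l)[:2]])
C=C.astype(int); m=(C[:,0]>130)&(C[:,1]<60)&(C[:,2]<60)&(P[:,2]>85)&(P[:,2]<115)
Q=P[m]; print(len(Q),np.median(Q[:,2]) if len(Q) else 0)
if len(Q): print(cv2.minAreaRect(Q[:,:2].astype(np.float32)), cv2.boxPoints(cv2.minAreaRect(Q[:,:2].astype(np.float32))))
E
```

```text
[506.29889411 400.63624274 249.65622362] [-3.13364863  0.00374709  1.70952668]
phone_bay_pivot []
phone_flag_edge [(array([514., 364., 102.]), 0.97)]
115 107.38451304879163
((513.7295532226562, 357.69512939453125), (47.481449127197266, 14.162031173706055), 10.243637084960938) [[489.10797 360.44135]
 [491.62653 346.50507]
 [538.35114 354.9489 ]
 [535.8326  368.8852 ]]
```

View pics/w1.png

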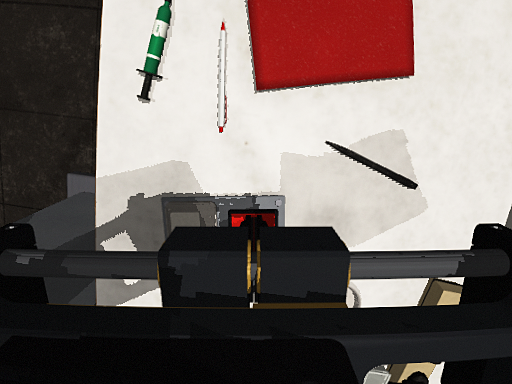

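The wrist view shows the closed fingers with the red flag just behind them at (252,218). The flag edge is at about (513,367), and the fingers hang outside it. The tool can only stay vertical, so I'll press the pads lightly on the edge and raise it by friction.

Emit:
arm_command:
  rows:
    - [[0,0,0.16],0]
    - [[0,0,0.16],0]
    - [[0,0,0.16],0]
    - [[0,0,0.16],0]
    - [[0,0,0],0]

```text
t: 5.9
eef_pos: [506.9, 400.9, 91.9]
tcp_rot: [-3.137, 0.002, 1.709]
ft_force: [-0.0, -0.6, -0.5]
opening: 0.003
grip_force: 0.0
```

Emit:
arm_command:
  rows:
    - [[-0.02,0,0],0]
    - [[-0.02,0,0],0]
    - [[0,0,0],0]
    - [[0,0,0],0]
    - [[0,0,0],0]

```text
t: 6.4
eef_pos: [509.6, 391.9, 95.6]
tcp_rot: [3.14, -0.001, 1.709]
ft_force: [0.9, -0.5, -0.0]
opening: 0.006
grip_force: 0.0
```

Emit:
arm_command:
  rows:
    - [[0,0,0.04],0]
    - [[-0.01,0,0],0]
    - [[-0.01,0,0],0]
    - [[-0.01,0,0],0]
    - [[0,0,0],0]

```text
t: 6.9
eef_pos: [510.5, 384.0, 84.6]
tcp_rot: [3.142, 0.0, 1.709]
ft_force: [-0.4, -0.6, 0.0]
opening: 0.006
grip_force: 0.0
```

Emit:
arm_command:
  rows:
    - [[-0.008,0,0],0]
    - [[0,0,0],0]
    - [[-0.004,0,0],0]
    - [[0,0,0],0]
    - [[0,0,0],0]

```text
t: 7.4
eef_pos: [510.8, 381.6, 84.7]
tcp_rot: [3.141, -0.0, 1.71]
ft_force: [0.0, 1.9, 0.1]
opening: 0.006
grip_force: 1.0
```

Emit:
arm_command:
  rows:
    - [[-0.004,0,0],0]
    - [[0,0,0],0]
    - [[0,0,0],0]
    - [[0,0,0],0]
    - [[0,0,0],0]

```text
t: 7.9
eef_pos: [510.9, 381.4, 84.8]
tcp_rot: [3.141, -0.001, 1.71]
ft_force: [-1.2, 8.2, -0.1]
opening: 0.003
grip_force: 3.9
```

Emit:
arm_command:
  rows:
    - [[0,0,-0.012],0]
    - [[0,0,-0.012],0]
    - [[-0.001,0,-0.012],0]
    - [[-0.001,0,-0.012],0]
    - [[0,0,0],0]

```text
t: 8.4
eef_pos: [511.0, 380.6, 97.1]
tcp_rot: [3.141, -0.001, 1.71]
ft_force: [-1.5, 5.2, 1.3]
opening: 0.001
grip_force: 2.9
```

```bash
python3 - <<'E'
from h import *
from cell import models
for c in ['side','top']:
    p,d=viewer.read_camera(c)
    if c=='side': cv2.imwrite('pics/s2.png',cv2.resize(p[170:280,190:320,::-1],None,fx=5,fy=5))
    print(c,[(np.round(q['position']),round(q['confidence'],2)) for q in models.mark_of(c,'phone_flag_edge')[:2]])
P,C=cloud('side'); C=C.astype(int)
m=(C[:,0]>120)&(C[:,1]<70)&(C[:,2]<70)&(abs(P[:,0]-520)<50)&(abs(P[:,1]-340)<60)&(P[:,2]>60)
Q=P[m]; print(len(Q)); A=np.c_[Q[:,1],Q[:,0],np.ones(len(Q))]; print(np.linalg.lstsq(A,Q[:,2],rcond=None)[0], Q[:,1].max(), Q[:,2].max())
E
```

```text
side [(array([514., 368., 115.]), 0.77)]
top [(array([511., 368., 111.]), 0.59)]
26
[  0.49775677  -0.6928217  303.33120949] 378.59417843053404 150.7094113563541
```

View pics/s2.png

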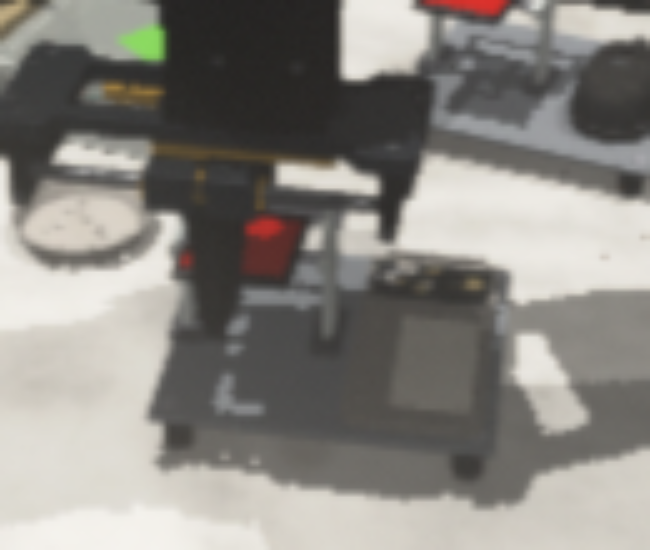

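The crop shows the finger (215,260) against the tilted red flag (270,245). The edge is now at z≈113, so the flag is rising with the finger. I'll continue along the arc.

Emit:
arm_command:
  rows:
    - [[-0.003,0,-0.012],0]
    - [[-0.003,0,-0.012],0]
    - [[-0.003,0,-0.012],0]
    - [[-0.004,0,-0.012],0]
    - [[-0.004,0,-0.012],0]

```text
t: 9.15
eef_pos: [511.6, 376.9, 112.2]
tcp_rot: [3.14, -0.002, 1.71]
ft_force: [-1.6, 7.8, 1.4]
opening: 0.005
grip_force: 4.3
```

Emit:
arm_command:
  rows:
    - [[-0.006,0,-0.012],0]
    - [[-0.006,0,-0.012],0]
    - [[-0.007,0,-0.012],0]
    - [[-0.007,0,-0.012],0]
    - [[-0.008,0,-0.012],0]

```text
t: 9.65
eef_pos: [512.9, 369.3, 127.9]
tcp_rot: [3.139, -0.003, 1.709]
ft_force: [-3.5, 13.3, 7.4]
opening: 0.006
grip_force: 6.6
```

Emit:
arm_command:
  rows:
    - [[-0.006,0,-0.012],0]
    - [[-0.008,0,-0.012],0]
    - [[-0.009,0,-0.012],0]
    - [[-0.01,0,-0.012],0]
    - [[-0.011,0,-0.012],0]

```text
t: 10.15
eef_pos: [514.6, 357.3, 142.6]
tcp_rot: [3.139, -0.002, 1.71]
ft_force: [-0.7, 4.4, 3.1]
opening: 0.004
grip_force: 1.9
```

Emit:
arm_command:
  rows:
    - [[-0.014,0,-0.013],0]
    - [[-0.015,0,-0.013],0]
    - [[-0.016,0,-0.012],0]
    - [[-0.017,0,-0.011],0]
    - [[-0.018,0,-0.01],0]

```text
t: 10.65
eef_pos: [517.0, 335.9, 156.3]
tcp_rot: [-3.141, 0.0, 1.709]
ft_force: [0.3, -0.1, -0.8]
opening: 0.002
grip_force: 0.2
```

Emit:
arm_command:
  rows:
    - [[-0.024,0,0],0]
    - [[-0.024,0,0],0]
    - [[-0.024,0,0],0]
    - [[-0.024,0,0],0]
    - [[-0.024,0,0],0]

```text
t: 11.15
eef_pos: [521.2, 306.2, 156.2]
tcp_rot: [-3.141, 0.0, 1.709]
ft_force: [-0.9, 0.2, 0.8]
opening: 0.006
grip_force: 0.3
```

Emit:
arm_command:
  rows:
    - [[-0.024,0,0],0]
    - [[-0.024,0,0],0]
    - [[-0.024,0,0],0]
    - [[-0.024,0,0],0]
    - [[-0.024,0,0],0]

```text
t: 11.65
eef_pos: [525.4, 276.6, 156.3]
tcp_rot: [-3.142, 0.0, 1.71]
ft_force: [-0.2, 0.5, 0.3]
opening: 0.006
grip_force: 0.3
```

Emit:
arm_command:
  rows:
    - [[-0.02,0,0.005],0]
    - [[-0.02,0,0.005],0]
    - [[-0.02,0,0.008],0]
    - [[-0.02,0,0.01],0]
    - [[-0.02,0,0.012],0]

```text
t: 12.15
eef_pos: [528.8, 252.0, 146.1]
tcp_rot: [3.142, 0.0, 1.71]
ft_force: [0.0, 0.3, 0.1]
opening: 0.007
grip_force: 0.2
```

```bash
python3 - <<'E'
from h import *
from cell import models
for c in ['side','top']:
    p,d=viewer.read_camera(c)
    if c=='side': cv2.imwrite('pics/s3.png',cv2.resize(p[150:280,190:350,::-1],None,fx=4,fy=4))
    print(c,[(np.round(q['position']),round(q['confidence'],2)) for q in models.mark_of(c,'phone_flag_edge')[:2]])
E
```

```text
side []
top []
```

View pics/s3.png

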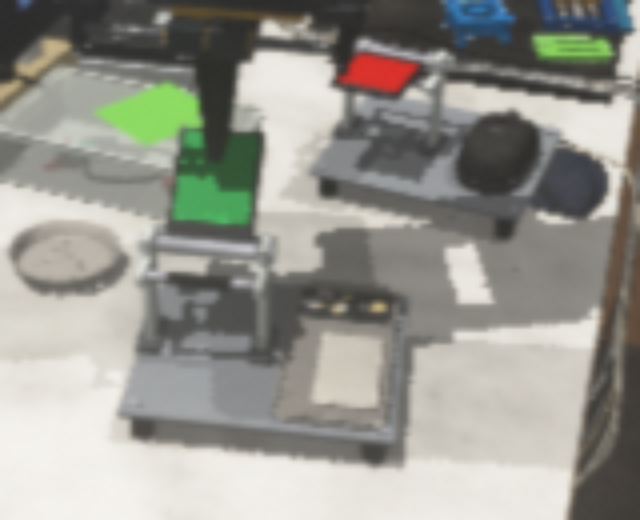

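The crop shows the flag past upright, with its green face at (215,175) and the fingertip on it. The mouse's flag is still red. Next I'll press the flag down.

Emit:
arm_command:
  rows:
    - [[-0.01,0,0.024],0]
    - [[-0.01,0,0.024],0]
    - [[-0.01,0,0.024],0]
    - [[-0.01,0,0.024],0]
    - [[0,0,0.024],0]

```text
t: 12.85
eef_pos: [530.2, 242.1, 115.7]
tcp_rot: [-3.141, 0.0, 1.709]
ft_force: [-0.6, -0.1, 0.7]
opening: 0.002
grip_force: 0.2
```

Emit:
arm_command:
  rows:
    - [[0,0,0.016],0]
    - [[0,0,0.012],0]
    - [[0,0,0.008],0]
    - [[0,0,0],0]
    - [[0,0,0],0]

```text
t: 13.35
eef_pos: [530.2, 242.6, 107.4]
tcp_rot: [3.141, 0.0, 1.71]
ft_force: [0.0, 0.2, 0.6]
opening: 0.003
grip_force: 0.0
```

Next I'll go down in 1–2 mm steps until the stop shows.

Emit:
arm_command:
  rows:
    - [[0,0,0.008],0]
    - [[0,0,0.004],0]
    - [[0,0,0.004],0]
    - [[0,0,0],0]
    - [[0,0,0],0]

```text
t: 13.85
eef_pos: [530.2, 242.5, 103.3]
tcp_rot: [-3.142, 0.0, 1.71]
ft_force: [0.9, -0.3, -0.1]
opening: 0.004
grip_force: 0.1
```

Emit:
arm_command:
  rows:
    - [[0,0,0.004],0]
    - [[0,0,0],0]
    - [[0,0,0.002],0]
    - [[0,0,0],0]
    - [[0,0,0],0]

```text
t: 14.35
eef_pos: [530.2, 242.5, 103.0]
tcp_rot: [3.141, -0.0, 1.71]
ft_force: [-3.6, -1.8, 13.1]
opening: 0.003
grip_force: 6.5
```

The stop is reached: 13 N at z = 103, which is the level flag's top. I'll retreat straight up.

Emit:
arm_command:
  rows:
    - [[0,0,-0.04],0]
    - [[0,0,-0.16],0]
    - [[0,0,-0.16],0]
    - [[0,0,-0.16],0]
    - [[0,0,-0.16],0]

```text
t: 14.85
eef_pos: [529.8, 242.4, 273.9]
tcp_rot: [3.141, 0.0, 1.71]
ft_force: [-0.2, 0.8, 0.3]
opening: 0.005
grip_force: 0.0
```

Emit:
arm_command:
  rows:
    - [[0.1,0,-0.16],0]
    - [[0.16,0,0],0]
    - [[0.16,0,0],0]
    - [[0,0,0],0]
    - [[0,0,0],0]

```text
t: 15.35
eef_pos: [515.2, 346.9, 311.7]
tcp_rot: [-3.141, 0.0, 1.711]
ft_force: [0.1, 0.6, -0.1]
opening: 0.003
grip_force: 0.0
```

```bash
python3 - <<'E'
from h import *
from cell import models,state
P,C=cloud('side'); C=C.astype(int)
m=(C[:,1]>90)&(C[:,0]<80)&(abs(P[:,0]-525)<60)&(abs(P[:,1]-245)<60)&(P[:,2]>70)
Q=P[m]; print(len(Q)); A=np.c_[Q[:,1],Q[:,0],np.ones(len(Q))]; print(np.linalg.lstsq(A,Q[:,2],rcond=None)[0],np.percentile(Q[:,2],[5,50,95]))
for c in ['side','top']:
    p,d=viewer.read_camera(c)
    if c=='side': cv2.imwrite('pics/s4.png',cv2.resize(p[150:280,190:350,::-1],None,fx=4,fy=4))
    for l in ['phone_flag_edge','mouse_flag_edge','phone','mouse','dish','spudger']:
        print(c,l,[(np.round(q['position']),round(q['confidence'],2)) for q in models.mark_of(c,l)[:1]])
print(state()['eef_pos'],state()['t'])
E
```

```text
156
[ 3.22752163e-03 -1.31249515e-02  1.07928147e+02] [100.1362155  101.73401183 103.23727974]
side phone_flag_edge [(array([539., 214.,  95.]), 0.82)]
side mouse_flag_edge []
side phone [(array([442., 278.,  25.]), 0.9)]
side mouse [(array([378.,   0.,  24.]), 0.84)]
side dish [(array([664., 204.,  -2.]), 0.58)]
side spudger [(array([675., 432.,  -0.]), 0.59)]
top phone_flag_edge []
top mouse_flag_edge [(array([476.,  64., 106.]), 0.97)]
top phone [(array([440., 277.,  28.]), 0.69)]
top mouse [(array([377.,   2.,  27.]), 0.89)]
top dish [(array([662., 201.,  -2.]), 0.66)]
top spudger [(array([533., 211., 100.]), 0.29)]
[515.63489659 346.45939088 311.84103851] 16.1
```

View pics/s4.png

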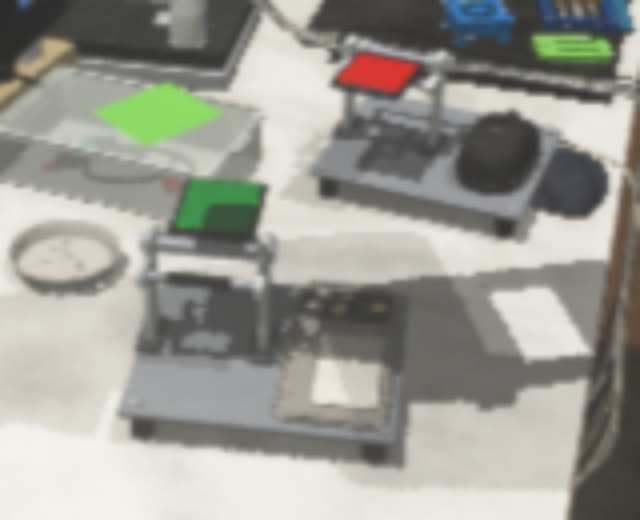

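The flag lies level (slope under 0.01) with its green face up at (220,205). The mouse flag is still red, nothing else has moved, and the arm is clear.

```bash
python3 -c "
from cell import env
print(env.job_done())"
```

```text
the job is handed in; nothing more can be done
None
```

The phone bay's flag is fully over on its stop, green face up; the mouse's flag is still red, the phone, mouse, dish and spudger show no movement, the arm is clear, and the job is handed in (no verdict was returned).

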